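Put the ink mill in slow grind and start it

TASK

The ink mill's gear lever has been left somewhere on the left-hand side of its H-shaped gate. Pushing only with the outside of the fingers, never taking the lever between them, bring it through the neutral cross-slot and fully home in the slow gear, the far right slot with the single pip, without forcing it over the gate's tongues. Then, with the gear in, press the flat start button all the way down and let it come up; do not press the mushroom stop button, and leave the two ink tins and the scraper where they are.

Things in the scene. Friction and masses are not known exactly. Their poses are not given: they have to be found in the camera images.
- mill: Grey-green bench two-roll ink mill, fixed, 230 mm deep (x) by 360 wide (y); origin on the worktop under its middle; x away from the robot, y left, z up, turned up to 0.22 rad. Left half: rolls under a bar guard, 145 mm high. Right half: gearbox (x -107 to 107, y -180 to -40 mm), flat top at z 130 mm, then an 80 mm round motor to y -275 mm at x 35 mm.
- gate_centre (a point): Middle of the H-gate on the gearbox top (mill x -10, y -110 mm), on the top face (z 138 mm) of its steel plate, 76 mm (x) by 68 mm (y); axes as the mill's. The H's two legs run along x (away/towards the robot) 13 mm left and right of it, slots 14 mm wide; the neutral cross-slot, 16 mm wide, runs along y through it. Far and near tongues, 12 mm wide, round-nosed, part the legs and stop the lever.
- home_slot (a point): Where the stem crosses the plate's top face when home in the far right slot: 18 mm away (+x) and 13 mm right (-y) of gate_centre. Brass pips on the gearbox top left and right of the plate, level with the slots, tell the slots: one pip far right, two near right, three far left, four near left.
- knob_centre (a point): Centre of the lever's black ball knob, 32 mm diameter, on a 10 mm stem. The lever tilts about a point 73 mm under gate_centre, 140 mm from the knob centre: upright, the knob is 67 mm above gate_centre. From gate_centre, in mill axes, the knob lies at x = 140 mm sin(fore), y = -140 mm sin(across) cos(fore). Its frame's z points up the stem.
- selector_fore (a joint): Fore-and-aft tilt of the lever, rad: positive = away from the robot (mill +x), 0 = neutral, stops at -0.255 and +0.255 (35 mm at the knob). It stays where it is left; 3 to 4 N at the knob moves it. Tilts beyond about 0.06 either way are possible only in the left or right leg.
- selector_across (a joint): Sideways tilt of the lever, rad: positive = right (mill -y), stops at -0.186 (left leg) and +0.186 (right leg), 26 mm at the knob. It stays where it is left; about 3 N at the knob moves it. It crosses between the legs only with selector_fore within about 0.04 of 0; the round noses guide it, and a hard sideways push just inside a slot can ride over a nose into neutral.
- start (a joint): Travel of the start button, m: 0 = up, 0.006 = fully down (about 5 N); springs back.
- start_top (a point): Centre of the top face of the flat round start button, 26 mm diameter, the right-hand one of two on the front of the gearbox top; it is pressed straight down.
- stop (a joint): Travel of the stop button, m: 0 = up; not to be pressed.
- stop_top (a point): Centre of the top of the mushroom-headed stop button, left of the start button (64 mm between centres).
- tin_dark_lid: Loose ink tin with a dark lid, 70 mm diameter, 61 mm high, in front of the rolls; origin under its centre.
- tin_paint_lid: Loose ink tin with a pale lid, 71 mm diameter, 51 mm high, right of the gearbox; origin under its centre.
- scraper: Loose scraper with a wooden handle, 150 x 45 x 13 mm, lying flat in front of the gearbox; origin under its middle.

How it is judged:
By the outcome, as a careful person would: the job done as asked, in the order asked, and still so for the second after the job is handed in, with the robot touching nothing.
It also fails if it takes over 48 s, if anything falls off the work surface, if the arm or the gripper's body presses on something with over 40 N, if the wrist force passes 120 N, or if a joint passes its speed limit or range.

ROBOT

A 6-joint arm with a two-finger parallel gripper is mounted at the origin on a cart in front of the work surface, level with it; the furniture and walls round the work are solid. World frame = base frame: x ahead of the robot, y to its left, z up, the work surface at z = 0. Lengths are in mm, angles in rad, forces in N, time in s.
With the tool pointing down it reaches from about 275 to 825 mm from the base axis. Payload 5.2 kg.
Tool frame: the origin (TCP) lies between the finger pads; the fingertips stand 11 mm ahead of it and the grasp point (between the pads) lies 8 mm behind it (r.tip_reach is the distance from the TCP to the fingertips, in mm); y points along the fingers, z is the direction in which the jaws open and shut, and the axes are right-handed (so a half turn about y gives the same grasp; the last joint's range is limited). The gripper opens to 93 mm and grips with 3 to 60 N. Pads are 15 mm wide; open, the fingers measure 128 mm over their backs; the gripper's body (75 mm by 188 mm) begins 65 mm behind the grasp point.
Start: joints at [0.903, 0.259, 1.535, -0, 1.348, -0.203], TCP at [246.514, 491.666, 229.653] pointing down, gripper open.
Joint ranges: [-3.14, 3.14], [-0.91, 2.08], [0.19, 2.58], [-1.22, 4.36], [0.22, 2.71], [-3.12, 3.12]. Speed limits (rad/s): [2.57, 2.57, 3.14, 3.14, 3.14, 3.14].

INTERFACE

Orientations are given as a rotation vector (axis times angle).
In Python, from plant import r gives the robot as it stands.
- The arm moves only by the tool servo_tool, never from a script. Its argument "motion" is a list of rows, each an object of numbers: "claw": the opening in per cent of the stroke, from 0 (shut) to 100 (fully open); "x", "y", "z": the shift along the tool's x, y, z in mm; "yaw": the turn about the tool's y in degrees. In form: [{"claw": .., "x": .., "y": .., "z": .., "yaw": ..}, ...]. A call has 1 to 8 rows; each row is the pose to reach, as a shift and turn from the pose commanded when the call began, along the tool's axes at that moment; what a row does not reach only later rows make up. A row lasts 1/10 s, in which the tool goes at most 50 mm and 8.59 degrees, less where a joint would pass 70% of its speed; a pose out of reach is approached as far as the arm can. A call with a gripper value outside its range is refused whole. The fingers move at their own pace and stop on an object; the grip force is fixed at half the most. Time passes only in rows, so rows that repeat a pose let the fingers close. It gives the time, the measured TCP pose, the force and the opening at its end, in the units of the state.
- r.get_obs(): the state, without advancing time (a new reading comes with each control period).
- r.get_image(name): name is "side" or "top" or "wrist"; returns (picture, depth): 420x560x3 uint8, red, green, blue; 420x560 float32, mm along the optical axis (not along the pixel's ray), 0 where there is no reading.
- r.camera_info(name): a dict with "intrinsics" (3x3 intrinsics, pixels), "cam_to_world" (4x4, takes a point from camera to world coordinates). Camera axes: x right, y down, z forward; pixel columns grow to the right and rows downward; lengths in mm; the calibration is good to about 2 mm. A picture is of the moment at which its call begins: read the wrist's pose just before it. camera_info takes no time and is no camera call; for the wrist camera it gives the pose at the moment of the call.
- r.sign_off(): hands the job in, once; it reports no verdict.
The state is a dict: "time_s": time; "qpos": joint angles; "dq": joint speeds; "tau": joint torques, N m; "tool_pos": TCP position; "eef_rot": TCP orientation; "wrist_force": force on the tool from outside, world axes, zero at the start; "moment": the same for the moment, N m; "width": opening from 0.0 (shut) to 1.0 (fully open).
Only numpy, scipy, OpenCV 4.12 (cv2) and the standard library are available. Lean on these libraries where they do the work, as an engineer would, in place of code of your own. Each camera call takes 0.05 s, during which the arm holds its last target. There are 200 camera calls.

## Working session

There is one attempt and no reset: what is moved stays moved. The work goes in short steps, Python scripts to look and compute and a tool call to move; the robot and the scene stay as the last step left them, time stands still between calls to the robot, and variables do not carry over. Pictures are saved under pics/ and viewed, about 8 in all and at most 12, crops included, and the job is handed in when it is done.

Besides the shell and the picture viewer there is one more tool, called after ">>>" by a JSON object that holds its "name" and its "arguments", one argument or row to a line. servo_tool: Moves the arm, as the interface text tells. Its arguments: {"type":"object","properties":{"motion":{"type":"array","items":{"type":"object","properties":{"claw":{"type":"number"},"x":{"type":"number"},"y":{"type":"number"},"z":{"type":"number"},"yaw":{"type":"number"}}}}},"required":["motion"]}

```bash
mkdir -p pics
cat > h.py <<'E'
import numpy as np, cv2
from plant import r
def snap(n,f):
    im,d=r.get_image(n); cv2.imwrite('pics/'+f,im[:,:,::-1]); i=r.camera_info(n); np.savez('pics/'+f+'.npz',im=im,d=d,K=i['intrinsics'],T=i['cam_to_world']); return im,d,i
def load(f): 
    q=np.load('pics/'+f+'.npz'); return q['im'],q['d'],q['K'],q['T']
def pts(f):
    im,d,K,T=load(f); v,u=np.mgrid[:d.shape[0],:d.shape[1]]
    c=np.stack([(u-K[0,2])/K[0,0]*d,(v-K[1,2])/K[1,1]*d,d],-1)
    return c@T[:3,:3].T+T[:3,3]
def ray(f,u,v,z):
    im,d,K,T=load(f); q=T[:3,:3]@np.array([(u-K[0,2])/K[0,0],(v-K[1,2])/K[1,1],1]); o=T[:3,3]
    return o+q*(z-o[2])/q[2]
E
python3 - <<'E'
from h import *
for n in('top','side'):
    im,d,i=snap(n,n+'1.png'); print(n,np.round(i['cam_to_world'],2).tolist(),np.round(i['intrinsics'],1).tolist())
o=r.get_obs(); print(o)
E
```

```text
top [[-0.02, -1.0, 0.08, 418.51], [-1.0, 0.02, 0.03, -5.42], [-0.04, -0.07, -1.0, 1004.04], [0.0, 0.0, 0.0, 1.0]] [[438.3, 0.0, 277.2], [0.0, 438.3, 207.2], [0.0, 0.0, 1.0]]
side [[0.97, -0.07, 0.25, 267.95], [-0.26, -0.35, 0.9, -753.65], [0.02, -0.93, -0.36, 444.69], [0.0, 0.0, 0.0, 1.0]] [[426.2, 0.0, 277.3], [0.0, 426.2, 202.7], [0.0, 0.0, 1.0]]
{'time_s': 0.1, 'qpos': array([ 9.03176218e-01,  2.59261545e-01,  1.53595487e+00, -2.60269192e-05,
        1.34799180e+00, -2.02801522e-01]), 'dq': array([-0.00086127, -0.00084136, -0.00318875,  0.0016097 ,  0.00152455,
        0.00012606]), 'tau': array([ 2.94397367e-03, -4.38211262e+01, -2.84645641e+01,  7.22252741e-02,
        3.62614717e-02, -7.68672720e-06]), 'tool_pos': array([246.23710822, 491.27937895, 228.91297209]), 'eef_rot': array([-1.54137612,  0.36506214, -0.36402051]), 'wrist_force': array([ 1.08878292, -0.15722533,  0.7558237 ]), 'moment': array([-0.01564718, -0.01002116,  0.02829677]), 'width': 1.0003743965553844}
```

View pics/top1.png

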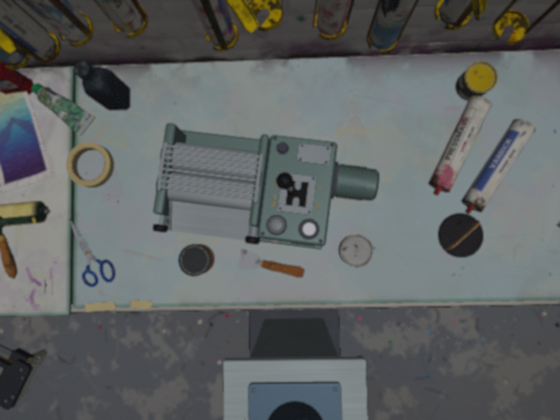

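View pics/side1.png

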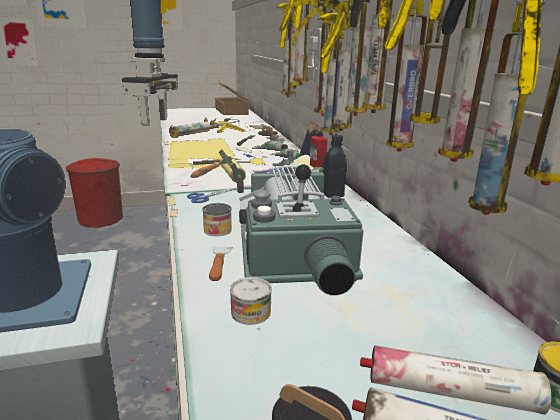

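The top view shows the mill turned slightly: knob at about (285,180), gate plate at (297,195), start (white) at (309,229), stop (grey) at (276,224). The tins are at (196,260) and (355,250), the scraper at (275,265). The side view has the knob at (302,172).

Run:
```python
from h import *
P=pts('top1.png'); im,d,K,T=load('top1.png')
for n,u,v in [('knob',285,180),('start',309,229),('stop',276,224),('gearbox',272,200),('tinD',196,260),('tinP',355,250)]:
    print(n,np.round(np.median(P[v-1:v+2,u-1:u+2].reshape(-1,3),0),1), im[v,u])
# gearbox top mask
m=(np.abs(P[...,2]-131)<5); m[:, :255]=0
m=cv2.morphologyEx(m.astype(np.uint8),cv2.MORPH_CLOSE,np.ones((9,9)))
cs,_=cv2.findContours(m,0,2); c=max(cs,key=cv2.contourArea); print(cv2.minAreaRect(np.float32([ray('top1.png',*p[0],130)[:2] for p in c])))
# knob
m=(P[...,2]>175)&(P[...,2]<240); m[:130]=0;m[300:]=0
v,u=np.nonzero(m); print('knobpix',u.mean(),v.mean(),len(u),ray('top1.png',u.mean(),v.mean(),203))
# white start
m=(im.min(2)>190); m[:215]=0;m[245:]=0;m[:,:295]=0;m[:,325:]=0
v,u=np.nonzero(m); print('start',u.mean(),v.mean(),len(u),ray('top1.png',u.mean(),v.mean(),145))
a=cv2.resize(im[125:260,240:345],None,fx=5,fy=5,interpolation=cv2.INTER_CUBIC)[:600]
b=load('side1.png')[0][140:250,235:365]; 
cv2.imwrite('pics/crop1.png',a[:,:,::-1])
```

```text
knob [526.4   6.5 220. ] [39 41 41]
start [439.2 -36.8 153.9] [171 171 175]
stop [449.9  26.5 165.3] [113 116 120]
gearbox [499.3  34.7 133.1] [ 92 104  98]
tinD [380.1 204.7  60.1] [43 45 45]
tinP [ 394.2 -138.6   48.9] [112 111 108]
((521.9171142578125, -6.244880676269531), (152.60479736328125, 206.78700256347656), 81.46146392822266)
knobpix 284.3586497890295 180.82700421940928 237 [527.5839234    7.95860425 203.        ]
start nan nan 0 [nan nan nan]<stdin>:14: RuntimeWarning: Mean of empty slice.
  ret = ret.dtype.type(ret / rcount)
```

View pics/crop1.png

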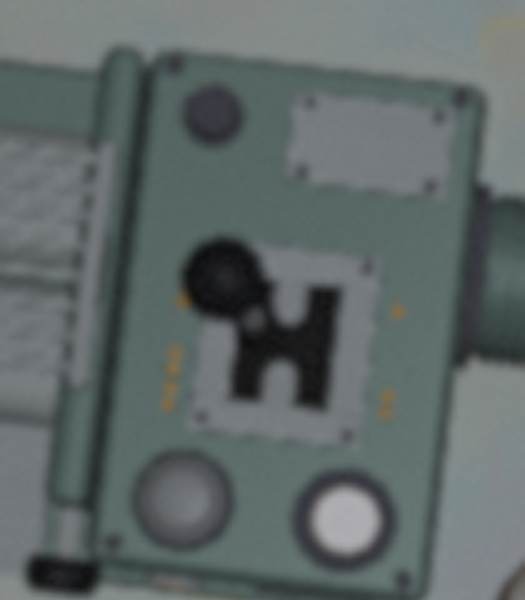

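Run:
```python
from h import *
from scipy.spatial.transform import Rotation as Ro
R=Ro.from_rotvec(r.get_obs()['eef_rot']).as_matrix(); print(np.round(R,3))
P=pts('top1.png')
f='top1.png'
g=ray(f,297.3,193.6,138); st=ray(f,309,229,150); sp=ray(f,276.4,224.6,160)
k=ray(f,284.4,180.8,200); print(g,st,sp,k)
psi=-0.157; c,s=np.cos(psi),np.sin(psi); M=np.array([[c,-s],[s,c]])
for n,p in(('knob',k),('start',st),('stop',sp)): print(n,(p-g)[:2]@M)
print('start row',np.round(P[229,298:322,2]),np.round(P[218:242,309,2]))
# side check: knob
im,d,K,T=load('side1.png'); S=pts('side1.png')
w=(im.max(2)<60)&(S[...,2]>180)&(S[...,2]<235); w[:150]=0;w[200:]=0;w[:,:285]=0;w[:,320:]=0
v,u=np.nonzero(w);print('side knob',u.min(),u.max(),v.min(),v.max(),np.median(S[w],0))
u0,v0=(u.min()+u.max())/2,(v.min()+v.max())/2
# triangulate
def od(f,u,v):
    a=ray(f,u,v,0);b=ray(f,u,v,300);return a,(b-a)/np.linalg.norm(b-a)
a,p=od(f,284.4,180.8);b,q=od('side1.png',u0,v0)
t=np.linalg.lstsq(np.stack([p,-q],1),b-a,rcond=None)[0];print('tri',a+t[0]*p,b+t[1]*q)
```

```text
[[ 0.894 -0.001  0.448]
 [-0.448 -0.001  0.894]
 [-0.    -1.    -0.002]]
[510.23124656 -16.04206671 138.        ] [439.26927629 -36.86581806 150.        ] [448.90598537  25.94856321 160.        ] [528.04066224   7.93117983 200.        ]
knob [13.84201759 26.46300031]
start [-66.83327987 -31.66295226]
stop [-67.13648827  31.88561752]
start row [133. 145. 144. 144. 143. 153. 156. 155. 152. 156. 153. 152. 154. 152.
 156. 152. 154. 154. 145. 143. 142. 143. 130. 132.] [132. 145. 144. 146. 144. 153. 153. 152. 154. 153. 154. 152. 153. 154.
 152. 154. 155. 153. 144. 144. 143. 145. 134. 132.]
side knob 295 310 165 182 [522.2000915   -4.2833253  202.46354807]
tri [528.43246855   7.9789537  197.1239079 ] [527.15529368   8.35888779 196.95623099]
```

Geometry checks out: the buttons lie symmetric about the gate, 64 mm apart, the gate is at about (510,-16) and yaw is about -0.157. The knob is in the far left slot (mill offset 14, 26), with top and side views agreeing to about 1 mm. Next I'll travel high with the fingers shut to the far side of the knob.

>>> {"name": "servo_tool", "arguments": {
  "motion": [
    {"claw": 0,"x": 40,"y": -30,"z": -23,"yaw": -8},
    {"claw": 0,"x": 508,"y": -32,"z": -294,"yaw": -17.6},
    {"claw": 0,"x": 508,"y": -32,"z": -294,"yaw": -17.6},
    {"claw": 0,"x": 508,"y": -32,"z": -294,"yaw": -17.6},
    {"claw": 0,"x": 508,"y": -32,"z": -294,"yaw": -17.6},
    {"claw": 0,"x": 508,"y": -32,"z": -294,"yaw": -17.6},
    {"claw": 0,"x": 508,"y": -32,"z": -294,"yaw": -17.6},
    {"claw": 0,"x": 508,"y": -32,"z": -294,"yaw": -17.6}
  ]
}}

```text
time_s: 0.9
tool_pos: [459.5, 166.8, 259.8]
eef_rot: [-1.567, 0.124, -0.124]
wrist_force: [1.1, 0.5, -0.9]
width: 0.36
```

```bash
cat >> h.py <<'E'
from scipy.spatial.transform import Rotation as Ro
G=np.array([510.2,-16.0]); PSI=-0.157
M=np.array([[np.cos(PSI),-np.sin(PSI)],[np.sin(PSI),np.cos(PSI)]])
def stat():
    o=r.get_obs(); R=Ro.from_rotvec(o['eef_rot']).as_matrix()
    print('t',o['time_s'],'tcp',np.round(o['tool_pos'],1),'mill',np.round((o['tool_pos'][:2]-G)@M,1),'toolx ang err',round(np.arctan2(R[1,0],R[0,0])-PSI,3),'F',np.round(o['wrist_force'],1),'w',round(o['width'],2))
E
python3 -c "from h import *;stat()"
```

```text
t 0.9 tcp [459.5 166.8 259.8] mill [-78.7 172.6] toolx ang err -0.001 F [ 1.1  0.5 -0.9] w 0.36
```

>>> {"name": "servo_tool", "arguments": {
  "motion": [
    {"claw": 0,"x": 134,"y": 0,"z": -147,"yaw": 0},
    {"claw": 0,"x": 134,"y": 0,"z": -147,"yaw": 0},
    {"claw": 0,"x": 134,"y": 0,"z": -147,"yaw": 0},
    {"claw": 0,"x": 134,"y": 0,"z": -147,"yaw": 0},
    {"claw": 0,"x": 134,"y": 0,"z": -147,"yaw": 0},
    {"claw": 0,"x": 134,"y": 0,"z": -147,"yaw": 0}
  ]
}}

```text
time_s: 1.5
tool_pos: [568.0, 1.6, 258.9]
eef_rot: [-1.566, 0.128, -0.124]
wrist_force: [-0.3, -0.0, -0.4]
width: 0.007
```

```bash
python3 -c "
from h import *
stat(); snap('wrist','w1.png'); im=snap('top','t2.png')[0]
cv2.imwrite('pics/t2c.png',cv2.resize(im[110:260,220:360],None,fx=4,fy=4,interpolation=2)[:,:,::-1])"
```

```text
t 1.5 tcp [568.    1.6 258.9] mill [54.4 26.4] toolx ang err -0.003 F [-0.3 -0.  -0.4] w 0.01
```

View pics/w1.png

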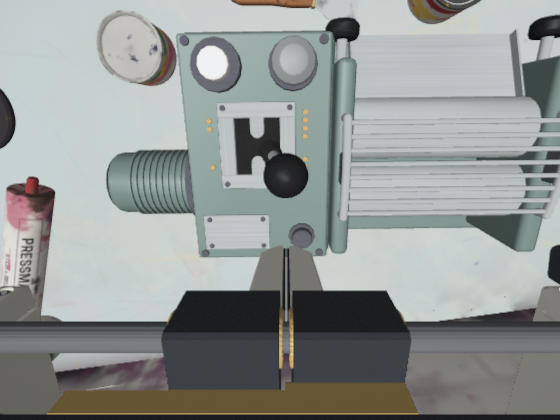

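The wrist view shows the shut fingers at (287,250), squarely behind the knob at (286,175). The gate plate is at (257,145), start at (215,63), stop at (293,62). I'll cross-check the positions from this view.

```bash
python3 -c "
from h import *
f='w1.png'
for n,u,v,z in [('gate',257,145,138),('knob',286,175,198),('start',215,63,153),('stop',293,62,163)]:
    p=ray(f,u,v,z); print(n,np.round(p,1),np.round((p[:2]-G)@M,1))
P=pts(f);print(P[63,215],P[62,293],P[200,240])"
```

```text
gate [505.8 -13.3 138. ] [-4.7  2. ]
knob [525.    9.7 198. ] [10.6 27.7]
start [437.5 -32.4 153. ] [-69.3 -27.5]
stop [447.8  27.4 163. ] [-68.4  33.2]
[437.51468315 -32.35324651 153.12343221] [447.76117073  27.46024728 162.55272905] [555.38466423 -40.16682519 130.16773126]
```

>>> {"name": "servo_tool", "arguments": {
  "motion": [
    {"claw": 0,"x": 0,"y": 45,"z": 0,"yaw": 0},
    {"claw": 0,"x": 0,"y": 66,"z": 0,"yaw": 0},
    {"claw": 0,"x": -12,"y": 66,"z": 0,"yaw": 0},
    {"claw": 0,"x": -18,"y": 66,"z": 0,"yaw": 0},
    {"claw": 0,"x": -23,"y": 66,"z": 0,"yaw": 0},
    {"claw": 0,"x": -28,"y": 66,"z": 0,"yaw": 0},
    {"claw": 0,"x": -32,"y": 66,"z": 0,"yaw": 0},
    {"claw": 0,"x": -32,"y": 66,"z": 0,"yaw": 0}
  ]
}}

```text
time_s: 2.4
tool_pos: [537.1, 7.3, 195.4]
eef_rot: [-1.568, 0.121, -0.126]
wrist_force: [3.0, 0.1, 1.9]
width: 0.007
```

```bash
python3 -c "
from h import *
stat(); snap('wrist','w2.png'); snap('side','s2.png')"
```

```text
t 2.4 tcp [537.1   7.3 195.4] mill [22.9 27.3] toolx ang err -0.001 F [3.  0.1 1.9] w 0.01
```

View pics/w2.png

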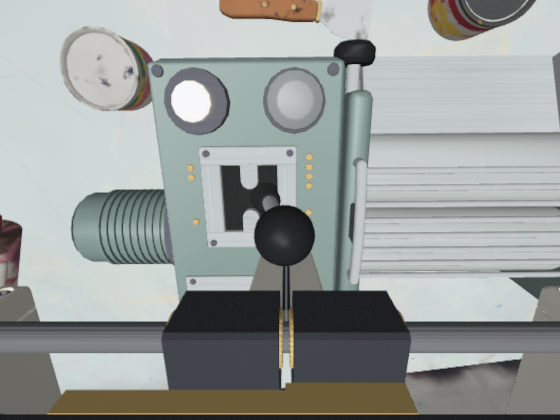

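In the wrist view, the fingers touch the knob (285,235) from the far side with 3 N. The stem crosses the plate at about (265,200), near the cross-slot at row 197. I'll measure it before crossing.

Run:
```python
from h import *
f='w2.png'
b=[]
for (u,v) in [(206,154),(291,153),(296,237),(213,243)]: b.append(ray(f,u,v,138))
g=np.mean(b,0); print('gate(screws)',g,(g[:2]-G)@M)
im,d,K,T=load(f)
m=(im.max(2)<50).astype(np.uint8); m[:205]=0;m[265:]=0;m[:,:250]=0;m[:,320:]=0
m=cv2.morphologyEx(m,cv2.MORPH_OPEN,np.ones((15,15)))
cs,_=cv2.findContours(m,0,2);c=max(cs,key=cv2.contourArea);(u,v),rad=cv2.minEnclosingCircle(c);print(u,v,rad)
for z in(199,203): k=ray(f,u,v,z);print('knob',k,(k-g)[:2]@M)
st=ray(f,196,100,153);print('start',st,(st-g)[:2]@M)
```

```text
gate(screws) [507.1717773  -13.03998681 138.        ] [-3.45379323  2.45012716]
283.1717834472656 234.02259826660156 31.250411987304688
knob [513.09560494   9.64241059 199.        ] [ 2.3044446  23.32964683]
knob [511.46865918   9.9403056  203.        ] [ 0.65093137 23.36949554]
start [436.68350981 -32.08189976 153.        ] [-66.64400406 -29.82896287]
```

>>> {"name": "servo_tool", "arguments": {
  "motion": [
    {"claw": 0,"x": 14,"y": 0,"z": 0,"yaw": 0},
    {"claw": 0,"x": 14,"y": 0,"z": 47,"yaw": 0},
    {"claw": 0,"x": -10,"y": 0,"z": 50,"yaw": 0},
    {"claw": 0,"x": -24,"y": 0,"z": 48,"yaw": 0},
    {"claw": 0,"x": -24,"y": 0,"z": 40,"yaw": 0},
    {"claw": 0,"x": -24,"y": 0,"z": 32,"yaw": 0},
    {"claw": 0,"x": -24,"y": 0,"z": 24,"yaw": 0},
    {"claw": 0,"x": -24,"y": 0,"z": 16,"yaw": 0}
  ]
}}

```text
time_s: 3.3
tool_pos: [516.2, 26.4, 194.4]
eef_rot: [-1.566, 0.124, -0.125]
wrist_force: [1.0, 4.5, 2.9]
width: 0.006
```

```bash
python3 -c "
from h import *
stat()"
```

```text
t 3.3 tcp [516.2  26.4 194.4] mill [-0.7 42.8] toolx ang err -0.002 F [1.  4.5 2.9] w 0.01
```

>>> {"name": "servo_tool", "arguments": {
  "motion": [
    {"claw": 0,"x": 0,"y": 0,"z": -7,"yaw": 0},
    {"claw": 0,"x": 0,"y": 0,"z": -14,"yaw": 0},
    {"claw": 0,"x": 0,"y": 0,"z": -21,"yaw": 0},
    {"claw": 0,"x": 0,"y": 0,"z": -27,"yaw": 0},
    {"claw": 0,"x": 0,"y": 0,"z": -32,"yaw": 0},
    {"claw": 0,"x": 0,"y": 0,"z": -32,"yaw": 0}
  ]
}}

```text
time_s: 3.9
tool_pos: [510.3, -5.4, 193.8]
eef_rot: [-1.568, 0.124, -0.124]
wrist_force: [1.0, 0.9, 1.8]
width: 0.003
```

```bash
python3 -c "
from h import *
stat(); snap('wrist','w3.png')"
```

```text
t 3.9 tcp [510.3  -5.4 193.8] mill [-1.6 10.5] toolx ang err -0.001 F [1.  0.9 1.8] w 0.0
```

View pics/w3.png

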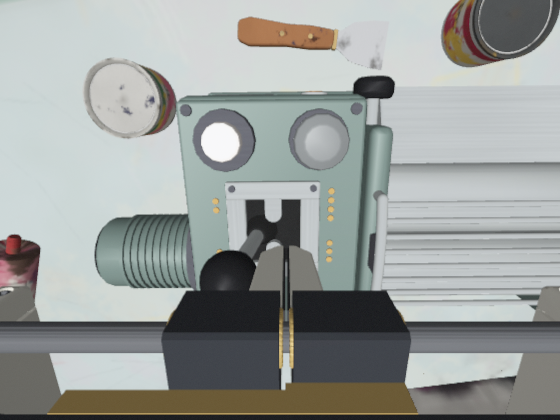

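The wrist view shows the knob now right of the fingers at (228,278), with the stem leaning right from the neutral slot. I'll measure it.

Run:
```python
from h import *
f='w3.png'
s=[ray(f,u,v,153)[:2] for u,v in((224,140),)]+[ray(f,319,139,163)[:2]]
mid=np.mean(s,0); print('mid buttons',mid,(mid-G)@M); g=mid+M@[67,0]
k=ray(f,228,278,202.5)[:2];print('knob from gate',(k-g)@M,'in G frame',(k-G)@M)
```

```text
mid buttons [439.47199124  -3.49152108] [-71.81388385   1.29589931]
knob from gate [  2.6734014  -21.86951696] in G frame [ -2.14048244 -20.57361765]
```

>>> {"name": "servo_tool", "arguments": {
  "motion": [
    {"claw": 0,"x": 0,"y": 0,"z": -2,"yaw": 0},
    {"claw": 0,"x": 0,"y": 0,"z": -4,"yaw": 0},
    {"claw": 0,"x": 0,"y": 0,"z": -4,"yaw": 0}
  ]
}}

```text
time_s: 4.25
tool_pos: [509.5, -8.5, 193.6]
eef_rot: [-1.567, 0.124, -0.123]
wrist_force: [1.1, 2.5, -1.1]
width: 0.005
```

>>> {"name": "servo_tool", "arguments": {
  "motion": [
    {"claw": 0,"x": 0,"y": 0,"z": -2,"yaw": 0},
    {"claw": 0,"x": 0,"y": 0,"z": -2,"yaw": 0}
  ]
}}

```text
time_s: 4.45
tool_pos: [509.2, -10.5, 193.6]
eef_rot: [-1.567, 0.124, -0.123]
wrist_force: [1.6, 3.3, -2.0]
width: 0.005
```

>>> {"name": "servo_tool", "arguments": {
  "motion": [
    {"claw": 0,"x": 0,"y": 0,"z": -2,"yaw": 0},
    {"claw": 0,"x": 0,"y": 0,"z": -2,"yaw": 0}
  ]
}}

```text
time_s: 4.65
tool_pos: [508.9, -12.1, 193.6]
eef_rot: [-1.566, 0.124, -0.123]
wrist_force: [1.0, 5.2, -3.2]
width: 0.005
```

```bash
python3 -c "
from h import *
stat()"
```

```text
t 4.65 tcp [508.9 -12.1 193.6] mill [-1.9  3.6] toolx ang err -0.001 F [ 1.   5.2 -3.2] w 0.0
```

>>> {"name": "servo_tool", "arguments": {
  "motion": [
    {"claw": 0,"x": 0,"y": 0,"z": 13,"yaw": 0},
    {"claw": 0,"x": -40,"y": 0,"z": 13,"yaw": 0},
    {"claw": 0,"x": -42,"y": 0,"z": -2,"yaw": 0},
    {"claw": 0,"x": -40,"y": 0,"z": -29,"yaw": 0},
    {"claw": 0,"x": -32,"y": 0,"z": -29,"yaw": 0},
    {"claw": 0,"x": -24,"y": 0,"z": -29,"yaw": 0},
    {"claw": 0,"x": -17,"y": 0,"z": -29,"yaw": 0},
    {"claw": 0,"x": -10,"y": 0,"z": -29,"yaw": 0}
  ]
}}

```text
time_s: 5.45
tool_pos: [494.8, -39.0, 193.8]
eef_rot: [-1.567, 0.125, -0.122]
wrist_force: [-3.9, -0.4, 3.7]
width: 0.008
```

```bash
python3 -c "
from h import *
stat()"
```

```text
t 5.45 tcp [494.8 -39.  193.8] mill [-11.6 -25.1] toolx ang err 0.0 F [-3.9 -0.4  3.7] w 0.01
```

>>> {"name": "servo_tool", "arguments": {
  "motion": [
    {"claw": 0,"x": 6,"y": 0,"z": 0,"yaw": 0},
    {"claw": 0,"x": 12,"y": 0,"z": 0,"yaw": 0},
    {"claw": 0,"x": 17,"y": 0,"z": 0,"yaw": 0},
    {"claw": 0,"x": 20,"y": 0,"z": 0,"yaw": 0},
    {"claw": 0,"x": 22,"y": 0,"z": 0,"yaw": 0},
    {"claw": 0,"x": 22,"y": 0,"z": 0,"yaw": 0}
  ]
}}

```text
time_s: 6.05
tool_pos: [516.4, -42.9, 193.5]
eef_rot: [-1.567, 0.124, -0.123]
wrist_force: [-3.2, 2.5, -2.8]
width: 0.003
```

```bash
python3 -c "
from h import *
stat()"
```

```text
t 6.05 tcp [516.4 -42.9 193.5] mill [ 10.3 -25.6] toolx ang err -0.001 F [-3.2  2.5 -2.8] w 0.0
```

>>> {"name": "servo_tool", "arguments": {
  "motion": [
    {"claw": 0,"x": 2,"y": 0,"z": 0,"yaw": 0},
    {"claw": 0,"x": 2,"y": 0,"z": 0,"yaw": 0}
  ]
}}

```text
time_s: 6.25
tool_pos: [517.8, -43.1, 193.6]
eef_rot: [-1.567, 0.125, -0.123]
wrist_force: [-5.3, 1.3, -3.4]
width: 0.002
```

>>> {"name": "servo_tool", "arguments": {
  "motion": [
    {"claw": 0,"x": 2,"y": 0,"z": 0,"yaw": 0},
    {"claw": 0,"x": 2,"y": 0,"z": 0,"yaw": 0}
  ]
}}

```text
time_s: 6.45
tool_pos: [519.1, -43.3, 193.4]
eef_rot: [-1.567, 0.126, -0.121]
wrist_force: [-6.2, 2.3, -3.4]
width: 0.007
```

```bash
python3 -c "
from h import *
stat()"
```

```text
t 6.45 tcp [519.1 -43.3 193.4] mill [ 13.1 -25.6] toolx ang err -0.001 F [-6.2  2.3 -3.4] w 0.01
```

>>> {"name": "servo_tool", "arguments": {
  "motion": [
    {"claw": 0,"x": 2,"y": 0,"z": 0,"yaw": 0},
    {"claw": 0,"x": 4,"y": 0,"z": 0,"yaw": 0},
    {"claw": 0,"x": 4,"y": 0,"z": 0,"yaw": 0}
  ]
}}

```text
time_s: 6.75
tool_pos: [521.8, -43.6, 192.9]
eef_rot: [-1.566, 0.128, -0.119]
wrist_force: [-9.4, 2.7, -2.5]
width: 0.004
```

```bash
python3 -c "
from h import *
stat()"
```

```text
t 6.75 tcp [521.8 -43.6 192.9] mill [ 15.8 -25.5] toolx ang err -0.0 F [-9.4  2.7 -2.5] w 0.0
```

>>> {"name": "servo_tool", "arguments": {
  "motion": [
    {"claw": 0,"x": -25,"y": 0,"z": 0,"yaw": 0},
    {"claw": 0,"x": -60,"y": -20,"z": -2,"yaw": 0},
    {"claw": 0,"x": -87,"y": -20,"z": -5,"yaw": 0},
    {"claw": 0,"x": -87,"y": -20,"z": -5,"yaw": 0},
    {"claw": 0,"x": -87,"y": -20,"z": -5,"yaw": 0}
  ]
}}

```text
time_s: 7.25
tool_pos: [439.3, -36.3, 215.3]
eef_rot: [-1.569, 0.12, -0.128]
wrist_force: [0.7, 0.3, 0.2]
width: 0.0
```

Run:
```python
from h import *
stat(); im=snap('top','t4.png')[0]; im2=snap('side','s4.png')[0]; snap('wrist','w4.png')
a=cv2.resize(im[125:260,240:345],None,fx=4.4,fy=4.4,interpolation=2)
b=cv2.resize(im2[130:250,220:375],None,fx=2,fy=2); c=np.zeros((594,800,3),np.uint8); c[:a.shape[0],:a.shape[1]]=a[:594]
c[:b.shape[0],470:470+b.shape[1]]=b; cv2.imwrite('pics/c4.png',c[:,:,::-1])
f='t4.png'
P=pts(f); m=(P[...,2]>180)&(P[...,2]<230)&(im.max(2)<70); m[:150]=0;m[195:]=0;m[:,:280]=0;m[:,:330]=m[:,:330];m[:,330:]=0
v,u=np.nonzero(m);k=ray(f,u.mean(),v.mean(),198);print(len(u),u.mean(),v.mean(),(k[:2]-G)@M)
```

```text
t 7.25 tcp [439.3 -36.3 215.3] mill [-66.9 -31.1] toolx ang err -0.001 F [0.7 0.3 0.2] w 0.0
75 314.4266666666667 167.58666666666667 [ 45.81295025 -25.34946392]
```

View pics/c4.png

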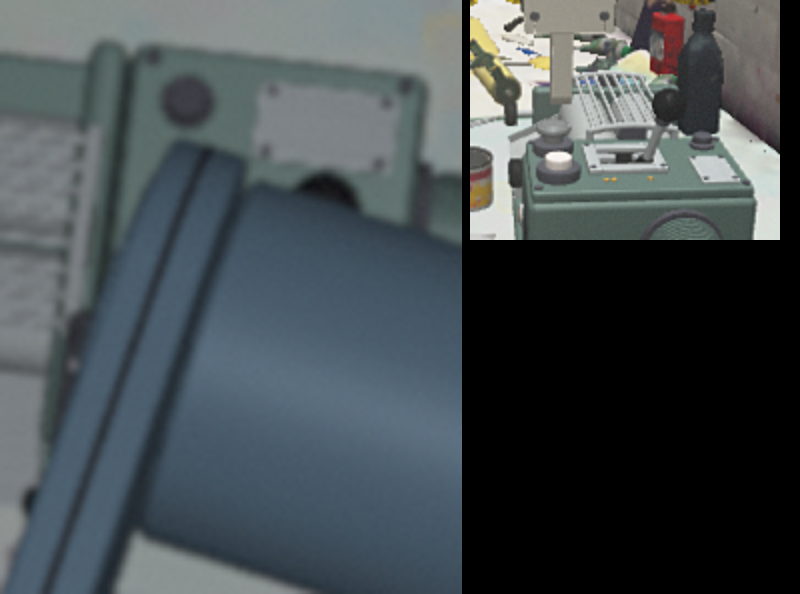

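The top view is mostly covered by the arm, with only the knob's far edge showing at crop (327,175). The side inset shows the lever leaning hard to the far side, knob at side pixel (318,182), and the shut fingers above the start button.

Run:
```python
from h import *
def od(f,u,v):
    a=ray(f,u,v,0);b=ray(f,u,v,300);return a,(b-a)/np.linalg.norm(b-a)
a,p=od('t4.png',314.3,173.5);b,q=od('s4.png',318,182)
t=np.linalg.lstsq(np.stack([p,-q],1),b-a,rcond=None)[0]
for x in(a+t[0]*p,b+t[1]*q): print(x,(x[:2]-G)@M)
k=ray('t4.png',314.3,173.5,198);print((k[:2]-G)@M)
print((ray('side1.png',302.5,173.5,197)[:2]-G)@M,(ray('s4.png',318,182,198)[:2]-G)@M)
```

```text
[540.61133906 -47.71437189 196.92848343] [ 34.99603013 -26.5693207 ]
[539.29599576 -47.28681155 196.70708865] [ 33.63001297 -26.35268059]
[ 34.82714083 -26.53921321]
[12.91392086 26.57021784] [ 32.80851257 -30.21133722]
```

View pics/w4.png

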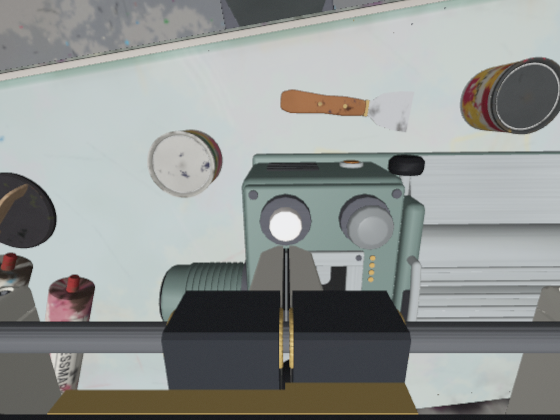

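The knob sits at (35,-26.5) from the gate, matching home (35,-26). In the wrist view the start button (286,225) lines up with the fingers (287), so I'll press.

>>> {"name": "servo_tool", "arguments": {
  "motion": [
    {"claw": 0,"x": -1.5,"y": 30,"z": 0,"yaw": 0},
    {"claw": 0,"x": -1.5,"y": 46,"z": 0,"yaw": 0},
    {"claw": 0,"x": -1.5,"y": 50,"z": 0,"yaw": 0},
    {"claw": 0,"x": -1.5,"y": 53,"z": 0,"yaw": 0},
    {"claw": 0,"x": -1.5,"y": 56,"z": 0,"yaw": 0},
    {"claw": 0,"x": -1.5,"y": 58,"z": 0,"yaw": 0},
    {"claw": 0,"x": -1.5,"y": 58,"z": 0,"yaw": 0}
  ]
}}

```text
time_s: 8.1
tool_pos: [436.7, -35.4, 157.2]
eef_rot: [-1.568, 0.122, -0.125]
wrist_force: [-3.0, 0.9, 8.0]
width: 0.003
```

>>> {"name": "servo_tool", "arguments": {
  "motion": [
    {"claw": 0,"x": 0,"y": 2,"z": 0,"yaw": 0},
    {"claw": 0,"x": 0,"y": 3,"z": 0,"yaw": 0},
    {"claw": 0,"x": 0,"y": 3,"z": 0,"yaw": 0}
  ]
}}

```text
time_s: 8.4
tool_pos: [436.8, -35.4, 156.8]
eef_rot: [-1.568, 0.121, -0.126]
wrist_force: [-11.5, 4.0, 30.9]
width: 0.006
```

>>> {"name": "servo_tool", "arguments": {
  "motion": [
    {"claw": 0,"x": 0,"y": -10,"z": 0,"yaw": 0},
    {"claw": 0,"x": 0,"y": -50,"z": 0,"yaw": 0},
    {"claw": 0,"x": 0,"y": -95,"z": 0,"yaw": 0},
    {"claw": 0,"x": -60,"y": -130,"z": 80,"yaw": 0},
    {"claw": 0,"x": -100,"y": -130,"z": 160,"yaw": 0},
    {"claw": 0,"x": -100,"y": -130,"z": 240,"yaw": 0},
    {"claw": 0,"x": -100,"y": -130,"z": 280,"yaw": 0},
    {"claw": 0,"x": -100,"y": -130,"z": 280,"yaw": 0}
  ]
}}

```text
time_s: 9.2
tool_pos: [384.5, 203.7, 281.2]
eef_rot: [-1.566, 0.121, -0.127]
wrist_force: [1.5, -0.3, -0.5]
width: 0.005
```

Run:
```python
from h import *
stat(); im=snap('top','t5.png')[0]; snap('side','s5.png')
f='t5.png';P=pts(f); m=(P[...,2]>175)&(P[...,2]<240); m[:130]=0;m[210:]=0;m[:,:270]=0;m[:,340:]=0
v,u=np.nonzero(m);k=ray(f,u.mean(),v.mean(),198);print('knob',len(u),(k[:2]-G)@M)
print('start z',np.median(P[226:233,306:313,2]),'stop z',np.median(P[222:227,274:279,2]))
cv2.imwrite('pics/t5c.png',cv2.resize(im[120:290,170:380],None,fx=3.4,fy=3.4,interpolation=2)[:,:,::-1])
```

```text
t 9.2 tcp [384.5 203.7 281.2] mill [-158.5  197.4] toolx ang err -0.001 F [ 1.5 -0.3 -0.5] w 0.0
knob 232 [ 36.83724833 -24.28310895]
start z 154.24261747681555 stop z 164.70583464560923
```

View pics/t5c.png

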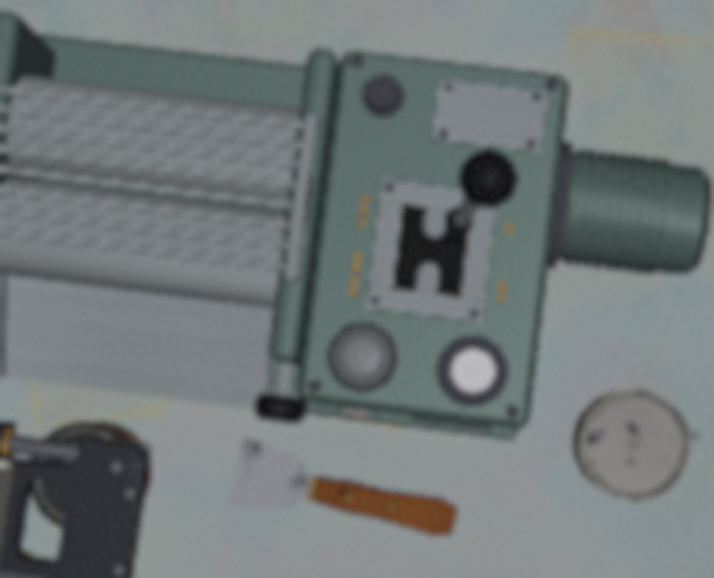

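The view shows the knob far right by the single pip (487,178), the start button up at (472,370), and the stop button, scraper and pale tin where they were. The dark tin lies under the gripper, well clear of it. Handing in.

```bash
python3 -c "
from h import *
print(r.sign_off())"
```

```text
the job is handed in; nothing more can be done
None
```

The lever is home in the slow gear, and the start button was then pressed right down and came back up. I handed the job in at about 9.3 s; no verdict was reported.

**Lever:** With the fingers shut, I pushed only with their outside. I drew the knob back from the far left slot to neutral, across to the right stop, then away into the far right slot. Forces stayed under about 10 N, with no sign of riding over a tongue.

**Start button:** I pressed until it stopped moving, with the force rising from 8 to about 33 N, then lifted clear.

**Last checks:**
- **Knob:** In the final top view it lies about (37, -24) mm from the gate centre, against a nominal (35, -26). An earlier fix from two cameras gave (34 to 35, -26.5).
- **Buttons:** Start is up again at its original height, and stop is unchanged at about 165 mm.
- **Loose items:** The scraper and pale tin look where they were. The dark tin was mostly hidden under the raised gripper, 200 mm below it, so I did not check it at the end; nothing came near it.
- **Disagreement:** The wrist and top cameras differed by 3 to 5 mm on the gate and start-button positions. I used values in between and went by the contact forces.

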